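Set the sprung callipers to the jar's mark

TASK

One of the two jars, green or brown, stands on the round banding wheel: lift the sprung callipers off their rest by the blue finger grips, bring their tips over the middle of that jar's mouth, level and a few centimetres above its rim, and squeeze them to the gap marked in its colour (each leg over the middle of its green or brown band; 40 mm for green, 24 mm for brown). Finish while still holding them there with the gap steady. Do not move the jars or anything else on the bench.

Things in the scene. Friction and masses are not known exactly. Their poses are not given: they have to be found in the camera images.
- grip (a point): Middle between the callipers' two blue finger grips, half-way up (57 mm above the bench at the start). x: towards the tips; y: across, the squeezing direction; z up. Grips: flat blocks 16 mm long, 26 mm tall, one on each leg at x = 0; width over their outer faces 57 mm open, 46 mm at green, 35.5 mm at brown. 47 mm free below this point, 25 mm or more beside the grips.
- tips_middle (a point): Half-way between the callipers' tips (dark upright pins 7 mm wide, 18 mm tall): 60 mm ahead of point grip along x, same height and axes. Gauge plate: cream, 18 x 64 mm, 40 mm ahead of point grip, its top 9 mm lower; under each leg an inner brown and an outer green band, 7 mm wide. Gap right: each leg over the middle of its band, colour seen at both sides.
- tip_left (a point): Centre of the left (+y) tip pin, half-way up. Tip gap = distance from tip_left to tip_right (between the pins' centres): 56 mm when open, 40 mm at the green mark, 24 mm at the brown mark, tolerance 3.5 mm.
- tip_right (a point): Centre of the right (-y) tip pin, half-way up.
- leg_left (a joint): Squeeze angle of the left leg in rad: 0 open, grows as squeezed. The two legs are geared to move alike. Tip gap in mm = 56 - 340 x angle (within 1 mm): 0.047 at green, 0.094 at brown; stop at 0.155.
- leg_right (a joint): Squeeze angle of the right leg, equal to the left one.
- wheel_top (a point): Centre of the top of the banding wheel: a fixed aluminium disc 160 mm in diameter on a dark foot, top 50 mm above the bench. It does not turn here. The jar whose axis is within 50 mm of it is the one to be measured.
- green_mouth (a point): Centre of the mouth of the celadon green jar, in the plane of its rim. The loose jar is 80 mm tall, 72 mm across its belly, with a 40 mm wide mouth, and stands on the wheel or on the ware board; rim 130 mm above the bench. z up.
- brown_mouth (a point): Centre of the mouth of the brown jar, in the plane of its rim. The loose jar is 80 mm tall, 74 mm across its belly, with a 24 mm wide mouth, and stands on the wheel or on the ware board; rim 130 mm above the bench. z up.
- callipers: Sprung callipers: big steel tweezers 190 mm long, loose, about 0.11 kg, lying level on the rest. Origin 13 mm below point grip, same axes; balanced within 6 mm of it. Legs 4 mm thick, 12 mm tall, hinged 110 mm behind the grips, sprung apart: about 4 N per finger to start squeezing, 8 N at green, 12 N at brown; a loose hold lets them swing.
- jar_green: The green jar, origin at the centre of its underside.
- jar_brown: The brown jar, origin at the centre of its underside.
- wheel: The fixed banding wheel, origin on the bench under its centre.
- rest: The fixed wooden rest: foot 235 x 70 mm, 10 mm thick, with a rear and a front saddle (tops 44 mm above the bench, low 8 mm cheeks at the sides) that carry the callipers; they lift straight up. Origin on the bench under point grip's starting place; x as the callipers'.
- mug: Bystander, to be left alone: bisque mug, 90 mm tall.
- underglaze: Bystander, to be left alone: small jar with a blue label, 90 mm tall.
- underglaze2: Bystander, to be left alone: small jar with a red label, 90 mm tall.
- brush: Bystander, to be left alone: brush with a green handle, lying on the bench.
- bowl: Bystander, to be left alone: bisque bowl, 120 mm across.
- rib: Bystander, to be left alone: flat wooden rib, 90 x 50 mm, lying on the bench.
There are look-alikes about, which are no part of the job. There is more than one size of the callipers; the one meant has the size given above.

How it is judged:
By the outcome, as a careful person would: the job done as asked, in the order asked, and still so for the second after the job is handed in, while the arm keeps its last pose, push and grip.
It also fails if it takes over 38 s, if anything falls off the work surface, if the arm or the gripper's body presses on something with over 40 N, if the wrist force passes 120 N, or if a joint passes its speed limit or range.

ROBOT

A 6-joint arm with a two-finger parallel gripper is mounted at the origin on the work surface. World frame = base frame: x ahead of the robot, y to its left, z up, the work surface at z = 0. Lengths are in mm, angles in rad, forces in N, time in s.
With the tool pointing down it reaches from about 350 to 875 mm from the base axis. Payload 4.2 kg.
Tool frame: the origin (TCP) lies at the very end of the fingers, on their centre line; the grasp point (between the pads) lies 19 mm behind it; z points along the fingers, y is the line along which they close (so a half turn about z gives the same grasp; the last joint's range is limited). The gripper opens to 85 mm and grips with 20 to 120 N. Pads are 22 mm wide; open, the fingers measure 114 mm over their backs; the gripper's body (76 mm by 85 mm) begins 54 mm behind the grasp point. The pads swing forward as they close: fully open they stand 13 mm farther back than shut.
Start: joints at [1.495, 0.385, 0.008, 0, -1.194, -0.259], TCP at [205.33, 590.287, 231.312] pointing down, gripper open.
Joint ranges: [-3.14, 3.14], [-1.21, 2.06], [-1.07, 1.41], [-3.16, 2.05], [-2.99, -0.16], [-3.1, 3.1]. Speed limits (rad/s): [2.79, 2.79, 3.14, 3.14, 3.14, 3.14].

INTERFACE

Orientations are given as a unit quaternion [x, y, z, w].
In Python, from bench import arm gives the robot as it stands.
- The arm moves only by the tool servo_tool, never from a script. Its argument "rows" is a list that holds one entry, the list of rows, each a list of 7 numbers: the finger opening in mm, from 0 to 85.4, then the shift along the tool's x, y, z in mm, then the turn, a rotation vector about the tool's x, y, z in rad. A call has 1 to 10 rows; each row is the pose to reach, as a shift and turn from the pose commanded when the call began, along the tool's axes at that moment; what a row does not reach only later rows make up. A row lasts 1/8 s, in which the tool goes at most 62.5 mm and 10.7 degrees, less where a joint would pass 70% of its speed; a pose out of reach is approached as far as the arm can. A call with a gripper value outside its range is refused whole. The fingers move at their own pace and stop on an object; the grip force is fixed at half the most. Time passes only in rows, so rows that repeat a pose let the fingers close. It gives the time, the measured TCP pose, the force, the opening and the grip force at its end, in the units of the state.
- arm.read_state(): the state, without advancing time (a new reading comes with each control period).
- arm.get_image(name): name is "scene" or "side" or "wrist"; returns the picture (480x640x3 uint8, red, green, blue); there is no depth.
- arm.camera_params(name): a dict with "intrinsics" (3x3 intrinsics, pixels), "R" (3x3) and "t" (3): a world point X has camera coordinates R X + t. Camera axes: x right, y down, z forward; pixel columns grow to the right and rows downward; lengths in mm; the calibration is good to about 2 mm. The wrist camera is an equidistant fisheye: a pixel r from the principal point sees the ray r / f radians off the axis. A picture is of the moment at which its call begins: read the wrist's pose just before it. camera_params takes no time and is no camera call; for the wrist camera it gives the pose at the moment of the call.
- arm.job_done(): hands the job in; it is judged then, once.
The state is a dict: "clock": time; "joints": joint angles; "joint_vel": joint speeds; "joint_efforts": joint torques, N m; "position": TCP position; "ee_rot": TCP orientation; "contact_force": force on the tool from outside, world axes, zero at the start; "wrist_torque": the same for the moment, N m; "gripper_width": finger opening in mm; "grasp_force": force on a finger pad.
Only numpy, scipy, OpenCV 4.12 (cv2) and the standard library are available. Lean on these libraries where they do the work, as an engineer would, in place of code of your own. Each camera call takes 0.05 s, during which the arm holds its last target. There are 200 camera calls.

## Working session

There is one attempt and no reset: what is moved stays moved. The work goes in short steps, Python scripts to look and compute and a tool call to move; the robot and the scene stay as the last step left them, time stands still between calls to the robot, and variables do not carry over. Pictures are saved under pics/ and viewed, at most 10 in all, crops included, and the job is handed in when it is done.

Besides the shell and the picture viewer there is one more tool, called after "Emit:" as name(argument=value, ...) on one line, values as JSON. servo_tool: Moves the arm, as the interface text tells. Its arguments: {"type":"object","properties":{"rows":{"type":"array"}},"required":["rows"]}

```bash
mkdir -p pics
cat > h.py <<'E'
import numpy as np, cv2
from bench import arm
from scipy.spatial.transform import Rotation as Rn
def snap(n,f):
    p=arm.camera_params(n); im=arm.get_image(n)
    cv2.imwrite(f'pics/{f}.png',im[:,:,::-1]); np.save(f'pics/{f}.npy',np.array([p],dtype=object),allow_pickle=True)
    return im,p
def load(f):
    return cv2.imread(f'pics/{f}.png')[:,:,::-1], np.load(f'pics/{f}.npy',allow_pickle=True)[0]
def ray(p,uv,fish=False):
    K=np.array(p['intrinsics']);R=np.array(p['R']);t=np.array(p['t'])
    x=(uv[0]-K[0,2])/K[0,0];y=(uv[1]-K[1,2])/K[1,1]
    if fish:
        r=np.hypot(x,y); s=np.sin(r)/r if r>1e-9 else 1; d=np.array([x*s,y*s,np.cos(r)])
    else: d=np.array([x,y,1.])
    d=R.T@d; return -R.T@t, d/np.linalg.norm(d)
def plane(p,uv,z,fish=False):
    o,d=ray(p,uv,fish); return o+d*(z-o[2])/d[2]
def tri(rays):
    A=0;b=0
    for o,d in rays:
        P=np.eye(3)-np.outer(d,d); A=A+P; b=b+P@o
    X=np.linalg.solve(A,b); return X,[np.linalg.norm((np.eye(3)-np.outer(d,d))@(X-o)) for o,d in rays]
def proj(p,X,fish=False):
    K=np.array(p['intrinsics']);c=np.array(p['R'])@X+np.array(p['t'])
    if fish:
        r=np.hypot(c[0],c[1]);th=np.arctan2(r,c[2]);q=c[:2]/max(r,1e-9)*th
    else: q=c[:2]/c[2]
    return q*[K[0,0],K[1,1]]+K[:2,2]
E
python3 - <<'E'
from h import *
for n in ('scene','side','wrist'):
    im,p=snap(n,n+'0'); print(n,p['intrinsics'],(-np.array(p['R']).T@p['t']).round())
s=arm.read_state();print(s['clock'],s['ee_rot'],s['gripper_width'])
E
```

```text
scene [[433.09336697   0.         320.25529626]
 [  0.         433.09336697 242.59688831]
 [  0.           0.           1.        ]] [1281.  230. 1088.]
side [[530.12681486   0.         317.05492974]
 [  0.         530.12681486 233.7866904 ]
 [  0.           0.           1.        ]] [ 485.  896. 1209.]
wrist [[371.64829954   0.         317.85965403]
 [  0.         371.64829954 234.06049098]
 [  0.           0.           1.        ]] [283. 563. 374.]
0.15 [ 9.86013899e-01 -1.66661129e-01 -7.99915326e-05  8.07367638e-04] 85.75302703237591
```

View pics/scene0.png

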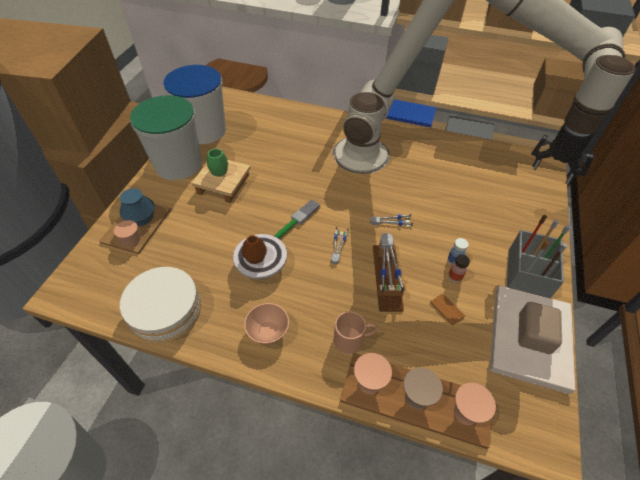

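View pics/wrist0.png

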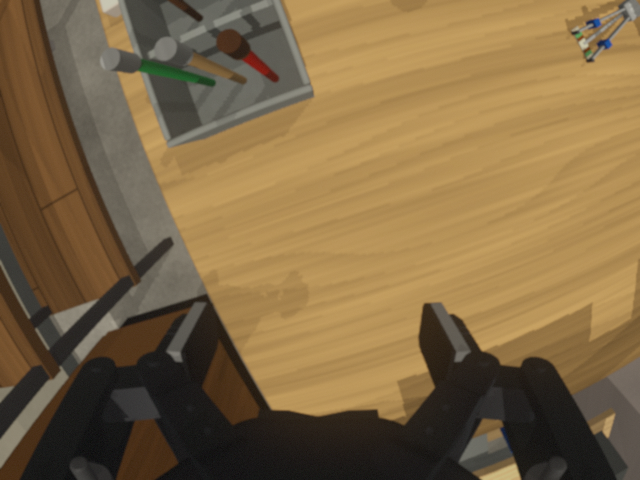

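View pics/side0.png

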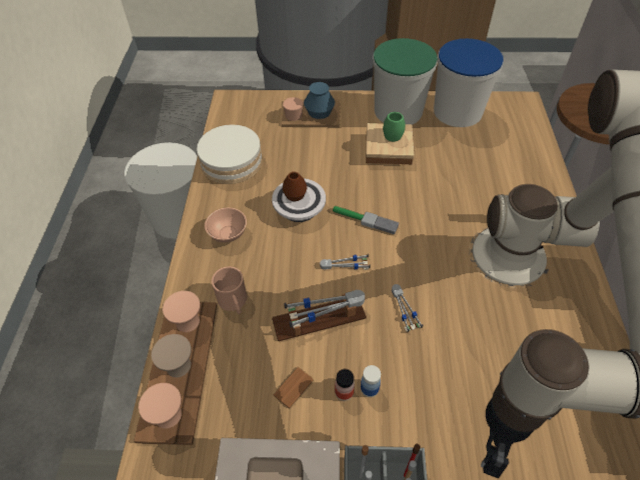

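The brown jar stands on the wheel: scene (255,250), side (295,185). The big callipers lie on the dark rest at scene (389,275), side (320,310), with the tips towards +x. The small callipers at scene (340,243) and (392,221) are decoys. Next I measure from both views.

Run:
```python
from h import *
def blobs(im,lo,hi,roi,mn=6):
    x0,y0,x1,y1=roi; h=cv2.cvtColor(im[y0:y1,x0:x1].copy(),cv2.COLOR_RGB2HSV)
    m=cv2.inRange(h,np.array(lo),np.array(hi)); n,l,s,c=cv2.connectedComponentsWithStats(m)
    return [(s[i,4],(s[i,:4]+[x0,y0,0,0]).tolist(),(c[i]+[x0,y0]).round(1).tolist()) for i in range(1,n) if s[i,4]>=mn]
for f,roi,jr in (('scene0',(365,225,410,315),(235,225,275,275)),('side0',(270,285,375,345),(275,165,315,210))):
    im,p=load(f)
    print(f,'blue',blobs(im,(105,120,60),(128,255,255),roi))
    print(f,'jar',blobs(im,(0,110,20),(12,255,130),jr))
    x0,y0,x1,y1=jr
    a=cv2.resize(im[roi[1]:roi[3],roi[0]:roi[2]],None,fx=5,fy=5,interpolation=cv2.INTER_CUBIC)
    b=cv2.resize(im[y0:y1,x0:x1],None,fx=6,fy=6,interpolation=cv2.INTER_CUBIC)
    H=max(a.shape[0],b.shape[0]);c=np.zeros((H,a.shape[1]+b.shape[1],3),np.uint8);c[:a.shape[0],:a.shape[1]]=a;c[:b.shape[0],a.shape[1]:]=b
    cv2.imwrite(f'pics/crop_{f}.png',c[:,:,::-1]); print(c.shape)
a=cv2.imread('pics/crop_scene0.png');b=cv2.imread('pics/crop_side0.png')
W=max(a.shape[1],b.shape[1]);c=np.zeros((a.shape[0]+b.shape[0],W,3),np.uint8);c[:a.shape[0],:a.shape[1]]=a;c[a.shape[0]:,:b.shape[1]]=b
s=min(800/W,600/c.shape[0]);print(s);cv2.imwrite('pics/crop.png',cv2.resize(c,None,fx=s,fy=s))
```

```text
scene0 blue [(np.int32(22), [381, 269, 5, 6], [383.3, 271.4]), (np.int32(23), [395, 270, 6, 7], [397.3, 272.3])]
scene0 jar [(np.int32(309), [242, 236, 24, 27], [253.4, 249.4])]
(450, 465, 3)
side0 blue [(np.int32(47), [304, 298, 6, 10], [306.5, 302.6]), (np.int32(58), [308, 312, 7, 10], [311.2, 316.5])]
side0 jar [(np.int32(496), [283, 172, 24, 29], [294.2, 186.5])]
(300, 765, 3)
0.8
```

View pics/crop.png

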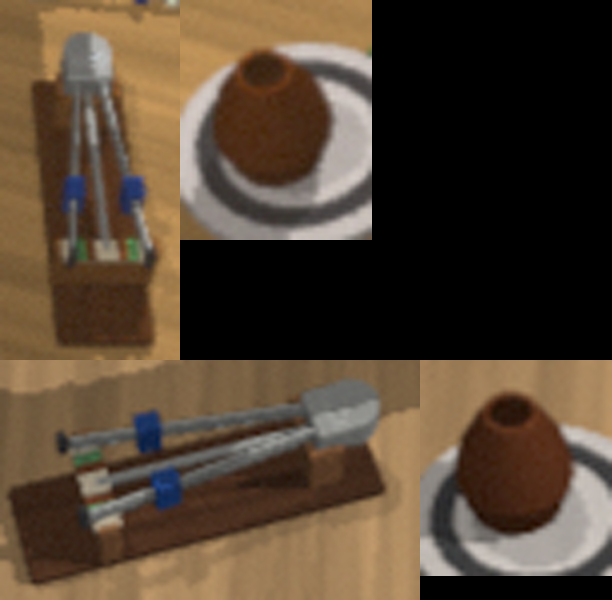

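The crops show open callipers on the rest. Tips are at scene (382.5,288.7)/(402.7,288.7) and side (285.7,305)/(291.2,324.2). The brown mouth is at scene (252.7,239.6), side (294.2,175.2).

Run:
```python
from h import *
_,a=load('scene0');_,b=load('side0')
P={}
for n,u,v in (('gR',(383.3,271.4),(306.5,302.6)),('gL',(397.3,272.3),(311.2,316.5)),('tR',(382.5,288.7),(285.7,305)),('tL',(402.7,288.7),(291.2,324.2)),('mouth',(252.7,239.6),(294.2,175.2))):
    X,e=tri([ray(a,u),ray(b,v)]);P[n]=X;print(n,X.round(1),np.round(e,1))
g=(P['gR']+P['gL'])/2;t=(P['tR']+P['tL'])/2;print(g,t,np.linalg.norm(P['gR']-P['gL']),np.linalg.norm(P['tR']-P['tL']))
d=t-g;print('yaw',np.arctan2(d[1],d[0]))
e=P['gL']-P['gR'];print('yaw y',np.arctan2(-e[0],e[1]))
s=arm.read_state();R=Rn.from_quat(s['ee_rot']).as_matrix();print(R.round(3),s['position'])
p=arm.camera_params('wrist');print(p['R'],R.T@(-np.array(p['R']).T@p['t']-s['position']))
```

```text
gR [552.9 203.3  59.6] [1.1 1.1]
gL [540.2 241.6  56.1] [0.1 0.1]
tR [606.4 211.8  56.1] [1.5 1.5]
tL [589.1 265.8  56.3] [1.5 1.5]
mouth [ 604.9 -173.7  126.2] [2.5 2.5]
[546.56846616 222.45733257  57.85316606] [597.79261562 238.80403682  56.20687209] 40.514453614156 56.676420609497676
yaw 0.30890543353724587
yaw y 0.32066637847611085
[[ 0.944 -0.329 -0.   ]
 [-0.329 -0.944 -0.002]
 [ 0.     0.002 -1.   ]] [205.20203567 589.91419749 230.48593848]
[[-0.32902652 -0.94431787  0.00230421]
 [-0.89526106  0.31270817  0.3173661 ]
 [-0.30041502  0.102359   -0.9483003 ]] [  82.01646599   -0.15952598 -143.19935061]
```

Grip is near (546,222,57) with yaw ≈ 0.31. I move above it in one call.

Emit:
servo_tool(rows=[[[72,22,12,2,0,0,-0.03],[72,75,40,6,0,0,-0.1],[72,130,70,12,0,0,-0.19],[72,185,98,17,0,0,-0.27],[72,240,128,22,0,0,-0.35],[72,295,157,27,0,0,-0.43],[72,350,186,32,0,0,-0.51],[72,400,212,37,0,0,-0.58],[72,433,230,40,0,0,-0.63],[72,443,235,40,0,0,-0.645]]])

```text
clock: 1.4
position: [547.3, 220.8, 190.4]
ee_rot: [0.988, 0.153, -0.001, 0.0]
contact_force: [1.1, 1.0, 0.5]
gripper_width: 71.9
grasp_force: 0.0
```

Run:
```python
from h import *
im,p=snap('wrist','w1')
s=arm.read_state();print(s['clock'],s['position'],s['ee_rot'],s['gripper_width'],s['joints'])
for n,X in (('g',(546.5,222.4,57)),('t',(603.6,240.6,57))): print(n,proj(p,np.array(X),True))
h=cv2.cvtColor(im,cv2.COLOR_RGB2HSV);m=cv2.inRange(h,(105,120,50),(128,255,255));n,l,st,c=cv2.connectedComponentsWithStats(m)
for i in range(1,n):
    if st[i,4]>20: print(st[i],c[i].round(1))
```

```text
1.45 [547.54515234 221.05711595 190.71538401] [ 9.88151601e-01  1.53480070e-01 -4.21712750e-04  3.20901067e-04] 71.71669545011406 [ 6.57836164e-01  3.58196242e-01 -1.39196070e-01  1.76210507e-04
 -1.07445248e+00  1.22105444e+00]
g [315.30534211 221.0874513 ]
t [315.06257681 143.59815095]
[335 206  20  28 425] [344.  220.8]
[280 211  19  22 366] [289.1 221.9]
[259 397   8   9  47] [262.8 401.3]
```

View pics/w1.png

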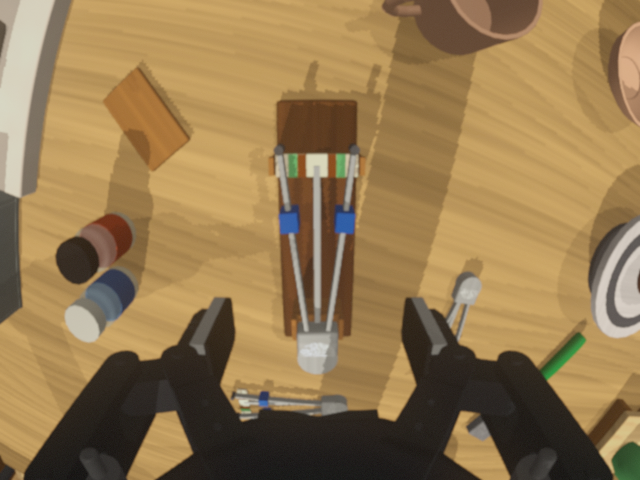

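The wrist view shows the callipers centred in the view, upright and untouched: grips at (289,222) and (344,221), pin tops at (279,150) and (354,150). Now the exact offset.

Run:
```python
from h import *
_,p=load('w1')
s=arm.read_state();R=Rn.from_quat(s['ee_rot']).as_matrix();T=s['position']
q=[('gR',(344.5,220.8),57),('gL',(289.1,221.9),57),('tR',(354.5,151),63),('tL',(279,151),63),('hinge',(317.5,350),63)]
P={n:plane(p,u,z,True) for n,u,z in q}
for n in P: print(n,P[n].round(1),'tool',(R.T@(P[n]-T)).round(1))
_,a=load('scene0');_,b=load('side0')
for n,w,u,v in (('gR',(344.5,220.8),(383.3,271.4),(306.5,302.6)),('gL',(289.1,221.9),(397.3,272.3),(311.2,316.5))):
    X,e=tri([ray(p,w,True),ray(a,u),ray(b,v)]);print(n,X.round(1),np.round(e,1),'tool',(R.T@(X-T)).round(1))
```

```text
gR [553.6 200.8  57. ] tool [ -0.2  21.  133.7]
gL [539.7 241.7  57. ] tool [ -1.1 -22.1 133.7]
tR [607.8 211.8  63. ] tool [ 54.7  27.  127.7]
tL [591.2 264.2  63. ] tool [ 54.8 -27.9 127.7]
hinge [434.9 185.3  63. ] tool [-1.181e+02 -1.000e-01  1.278e+02]
gR [553.3 202.5  59.3] [1.5 1.3 1.4] tool [  0.   19.4 131.5]
gL [540.  241.6  56.2] [0.5 0.2 0.3] tool [ -0.9 -22.  134.5]
```

Emit:
servo_tool(rows=[[[72,-2,-0.5,15,0,0,0],[72,-2.5,-0.5,45,0,0,0],[72,-2.5,-0.5,80,0,0,0],[72,-2.5,-0.5,115,0,0,0],[72,-2.5,-0.5,140,0,0,0],[72,-2.5,-0.5,151,0,0,0],[72,-2.5,-0.5,154,0,0,0],[72,-2.5,-0.5,154,0,0,0]]])

```text
clock: 2.45
position: [544.2, 223.2, 38.0]
ee_rot: [0.988, 0.155, 0.001, -0.0]
contact_force: [-0.9, 0.3, 0.2]
gripper_width: 71.9
grasp_force: 0.0
```

Run:
```python
from h import *
im,p=snap('wrist','w2')
```

```text
(no output)
```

View pics/w2.png

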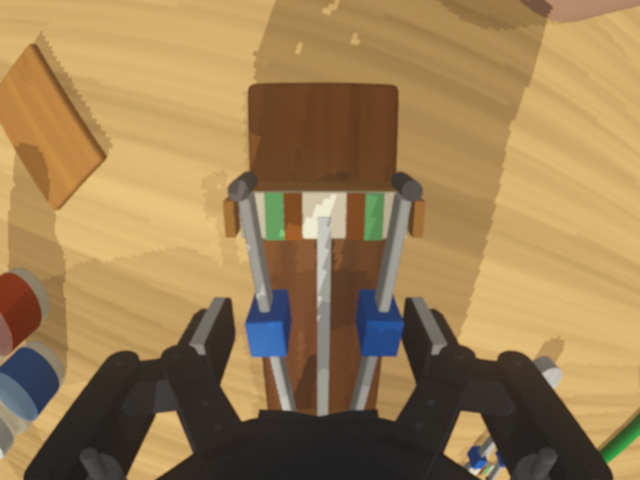

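The pads straddle the grips. The grip middle at col 324.5 is about 2 mm to the right of the pad middle (318.5). Checking fore-aft before closing.

Run:
```python
from h import *
_,p=load('w2')
s=arm.read_state();R=Rn.from_quat(s['ee_rot']).as_matrix();T=np.array(s['position']);print(T)
for n,u,z in (('tR',(408,184),66),('tL',(242,183),66),('plate back R',(384,240),48),('plate front R',(384,192),48),('gtopL',(268,305),70),('gtopfrontL',(268,291),70),('gtopR',(381,291),70),('gL bottom',(248,356),44),('gbotR',(403,356),44)):
    X=plane(p,u,z,True);print(n,X.round(1),(R.T@(X-T)).round(1))
for y in (-36,36):
  for x in (-11,11):
    for z in (0,-22): print(x,y,z,proj(p,T+R@np.array([x,y,z]),True).round())
```

```text
[544.41587465 223.0922832   38.28131132]
tR [610.5 213.9  66. ] [ 60.2  29.  -27.6]
tL [594.5 264.5  66. ] [ 60.4 -24.1 -27.6]
plate back R [585.3 209.5  48. ] [34.8 25.5 -9.7]
plate front R [602.9 216.1  48. ] [53.6 24.5 -9.6]
gtopL [557.1 245.1  70. ] [ 18.8 -17.1 -31.7]
gtopfrontL [562.4 246.5  70. ] [ 24.3 -16.8 -31.7]
gtopR [574. 210.  70.] [ 24.2  21.5 -31.7]
gL bottom [512.1 246.6  44. ] [-23.6 -32.3  -5.7]
gbotR [533.7 178.   44. ] [-24.   39.7  -5.8]
-11 -36 0 [240. 327.]
-11 -36 -22 [230. 355.]
11 -36 0 [235. 284.]
11 -36 -22 [224. 309.]
-11 36 0 [396. 327.]
-11 36 -22 [405. 355.]
11 36 0 [400. 284.]
11 36 -22 [412. 309.]
```

Emit:
servo_tool(rows=[[[72,0,2.3,1,0,0,0],[72,0,2.3,1,0,0,0],[62,0,2.3,1,0,0,0],[56,0,2.3,1,0,0,0],[52,0,2.3,1,0,0,0],[49,0,2.3,1,0,0,0],[47,0,2.3,1,0,0,0],[47,0,2.3,1,0,0,0],[47,0,2.3,1,0,0,0]]])

```text
clock: 3.62
position: [545.5, 220.5, 37.7]
ee_rot: [0.988, 0.155, 0.001, -0.0]
contact_force: [-0.5, -0.2, 7.1]
gripper_width: 47.3
grasp_force: 6.9
```

Emit:
servo_tool(rows=[[[47,0,0,-3,0,0,0],[47,0,0,-10,0,0,0],[47,0,0,-20,0,0,0],[47,0,0,-30,0,0,0],[47,0,0,-38,0,0,0],[47,0,0,-40,0,0,0],[47,0,0,-40,0,0,0]]])

```text
clock: 4.5
position: [544.6, 220.3, 76.4]
ee_rot: [0.988, 0.154, 0.0, -0.0]
contact_force: [-0.3, 0.3, -1.0]
gripper_width: 47.1
grasp_force: 7.0
```

Run:
```python
from h import *
im,p=snap('wrist','w3'); im,_=snap('side','s3')
s=arm.read_state();print(s['joints'],s['position'],s['grasp_force'])
cv2.imwrite('pics/s3c.png',cv2.resize(im[270:350,260:380],None,fx=4,fy=4)[:,:,::-1])
a=cv2.imread('pics/w3.png');b=cv2.imread('pics/s3c.png');c=np.zeros((480,800,3),np.uint8);c[:,:420]=a[:,110:530];c[:253,420:800]=cv2.resize(b,(380,253));cv2.imwrite('pics/c3.png',c)
```

```text
[ 6.59770724e-01  4.75010479e-01 -2.80678153e-01 -1.75087257e-04
 -8.15868986e-01  1.22121031e+00] [544.42452848 220.13413895  75.97224754] 6.9749607145786285
```

View pics/c3.png

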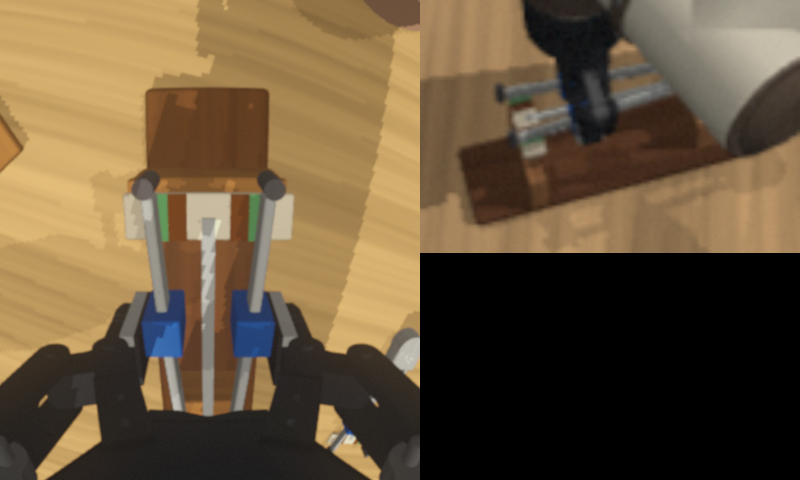

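Lifted level, with the tips ahead and the gauge at right. Both legs are on the green bands, as expected at 47 mm. I carry it towards the jar smoothly, at height, turning to yaw 0.

Emit:
servo_tool(rows=[[[47,0,0,-10,0,0,0],[47,-1,4,-28,0,0,0.003],[47,-5,14,-48,0,0,0.01],[47,-11,32,-66,0,0,0.025],[47,-19,57,-82,0,0,0.045],[47,-29,87,-94,0,0,0.07],[47,-40,120,-101,0,0,0.1],[47,-51,154,-104,0,0,0.13],[47,-62,188,-104,0,0,0.16],[47,-73,222,-104,0,0,0.185]]])

```text
clock: 5.85
position: [542.5, -15.3, 181.0]
ee_rot: [0.998, 0.062, 0.0, -0.0]
contact_force: [0.2, -0.2, -1.2]
gripper_width: 47.2
grasp_force: 7.0
```

Emit:
servo_tool(rows=[[[47,-4,35,0,0,0,0.03],[47,-8,68,0,0,0,0.055],[47,-14,97,0,0,0,0.08],[47,-18,121,0,0,0,0.1],[47,-21,140,0,0,0,0.115],[47,-22,151,0,0,0,0.122],[47,-22,157,0,0,0,0.124],[47,-22,158,0,0,0,0.124],[47,-22,158,0,0,0,0.124]]])

```text
clock: 6.98
position: [540.9, -172.5, 180.2]
ee_rot: [1.0, 0.001, -0.0, -0.0]
contact_force: [-0.3, -0.5, -1.3]
gripper_width: 47.1
grasp_force: 7.0
```

Run:
```python
from h import *
im,p=snap('wrist','w4')
s=arm.read_state();print(s['clock'],s['position'],s['ee_rot'],s['grasp_force'])
print(proj(p,np.array([604.9,-173.7,130]),True))
```

```text
7.025 [ 540.91734484 -172.40400989  180.27309542] [ 9.99999485e-01  1.01346318e-03 -4.37291472e-05 -4.36911655e-05] 6.97724886238575
[320.35087738 148.50683409]
```

View pics/w4.png

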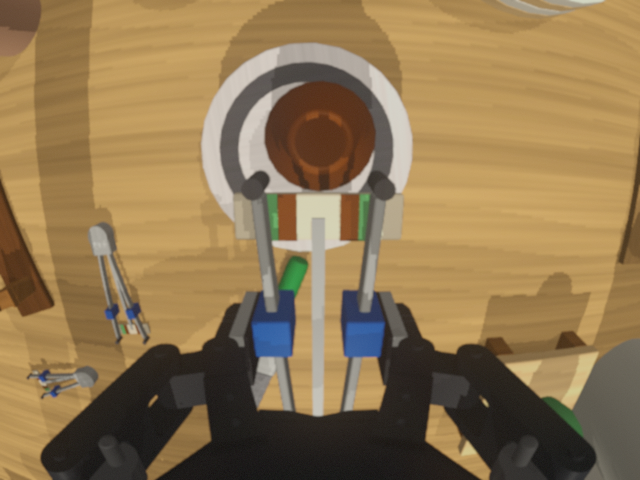

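The tips (256,185)/(382,187) lie just short of the brown jar's mouth at (320.5,138), so a bit more +x is needed.

Run:
```python
from h import *
im,p=load('w4');_,a=load('scene0');_,b=load('side0')
s=arm.read_state();R=Rn.from_quat(s['ee_rot']).as_matrix();T=np.array(s['position'])
X,e=tri([ray(p,(320.5,138),True),ray(a,(252.7,239.6)),ray(b,(294.2,175.2))]);print(X,e)
X,e=tri([ray(p,(320.5,138),True),ray(b,(294.2,175.2))]);print(X,e)
X,e=tri([ray(p,(320.5,138),True),ray(a,(252.7,239.6))]);print(X,e)
print(plane(p,(320.5,138),130,True))
zt=T[2]+19.5+9
m=0
for u in ((256,185),(382,187)):
    t=plane(p,u,zt,True);print(t);m=m+t/2
print('tips',m,'rel tool',R.T@(m-T))
g=im[100:180,285:356].mean(2).astype(int)
for r in range(105,176,5): print(r,im[r,285:356:5].mean(1).astype(int))
```

```text
[ 607.02648978 -173.35850361  127.19581783] [np.float64(3.2174170989882156), np.float64(2.098117968817418), np.float64(3.7900500429491455)]
[ 606.98905824 -174.36087723  127.95553756] [np.float64(3.326860278164962), np.float64(3.326860278164862)]
[ 609.29388527 -172.2744607   127.91128552] [np.float64(1.791225949189971), np.float64(1.7912259491898253)]
[ 610.40440639 -173.76268489  130.        ]
[ 600.87103127 -152.83394984  208.77309542]
[ 600.2939801  -192.72331114  208.77309542]
tips [ 600.58250568 -172.77863049  208.77309542] rel tool [ 59.66178869   0.4930635  -28.50525598]
105 [57 57 55 58 56 56 56 56 56 55 55 57 56 56 55]
110 [56 56 55 57 57 59 65 63 59 61 56 56 58 59 57]
115 [56 56 59 59 70 83 84 59 64 86 75 62 57 55 55]
120 [56 54 61 67 66 61 56 57 57 61 80 81 60 57 58]
125 [56 56 67 61 58 58 57 58 55 56 56 70 69 56 54]
130 [52 62 66 59 59 60 55 56 55 56 54 58 62 61 58]
135 [55 65 64 59 58 57 57 58 55 56 59 54 59 64 56]
140 [53 66 61 59 59 58 55 56 56 56 57 57 61 64 56]
145 [55 65 65 57 60 58 57 57 58 58 58 60 58 64 55]
150 [57 61 69 59 58 57 56 59 57 57 56 58 62 60 60]
155 [64 57 67 60 59 59 59 56 56 56 57 59 64 55 62]
160 [63 65 62 84 59 61 60 59 59 57 60 79 79 52 64]
165 [66 66 50 70 87 74 59 59 58 73 82 78 68 50 65]
170 [66 65 51 50 79 86 88 69 65 82 77 69 63 59 68]
175 [67 65 65 50 70 67 71 52 49 66 70 71 51 63 71]
```

Emit:
servo_tool(rows=[[[47,2,0.3,3,0,0,0],[47,5,0.8,10,0,0,0],[47,7,1,20,0,0,0],[47,7,1,30,0,0,0],[47,7,1,36,0,0,0],[47,7,1,38.5,0,0,0],[47,7,1,39,0,0,0],[47,7,1,39,0,0,0]]])

```text
clock: 8.02
position: [548.1, -173.9, 141.7]
ee_rot: [1.0, 0.001, 0.0, 0.0]
contact_force: [-0.3, 0.7, -0.9]
gripper_width: 47.2
grasp_force: 7.0
```

Emit:
servo_tool(rows=[[[45,0,0,0,0,0,0],[43,0,0,0,0,0,0],[41,0,0,0,0,0,0],[39,0,0,0,0,0,0],[37,0,0,0,0,0,0],[35.5,0,0,0,0,0,0],[35.5,0,0,0,0,0,0],[35.5,0,0,0,0,0,0],[35.5,0,0,0,0,0,0]]])

```text
clock: 9.15
position: [547.8, -173.9, 141.3]
ee_rot: [1.0, 0.001, -0.0, -0.0]
contact_force: [-0.3, 0.1, -2.0]
gripper_width: 35.8
grasp_force: 12.0
```

Run:
```python
from h import *
im,p=snap('wrist','w5'); sd,_=snap('side','s5'); sc,_=snap('scene','sc5')
s=arm.read_state();print(s['clock'],s['position'],s['ee_rot'],s['grasp_force'],s['gripper_width'])
c=np.zeros((480,800,3),np.uint8);c[:]=cv2.resize(im[80:368,80:560],(800,480),interpolation=cv2.INTER_CUBIC)
c[:240,:200]=cv2.resize(sd[150:222,255:315],(200,240),interpolation=cv2.INTER_CUBIC)
c[:240,600:]=cv2.resize(sc[210:282,225:285],(200,240),interpolation=cv2.INTER_CUBIC)
cv2.imwrite('pics/c5.png',c[:,:,::-1])
```

```text
9.3 [ 547.83007134 -173.88087564  141.30058738] [ 9.99999815e-01  6.06953355e-04 -2.61254731e-05 -1.43159113e-06] 12.025162875652313 35.628118066801825
```

View pics/c5.png

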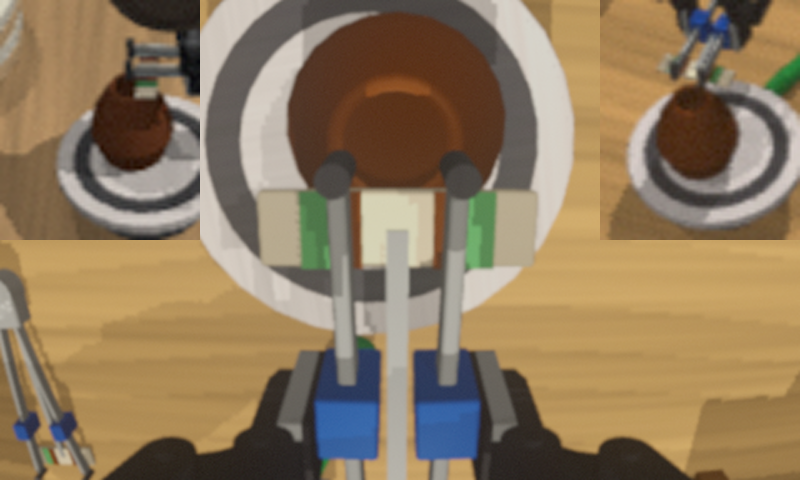

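The legs lie over the brown bands, with brown at the inner side and green outside. Pin tops are at crop (335,165) and (462,165). Next I check the gap and the centring over the mouth numerically.

Run:
```python
from h import *
_,p=load('w5');_,a=load('scene0');_,b=load('side0')
s=arm.read_state();T=np.array(s['position'])
W=lambda u:(80+u[0]*.6,80+u[1]*.6)
zt=T[2]+19+9
L,Rr=[plane(p,W(u),zt,True) for u in ((336,163),(461,163))]
print('gap wrist',np.linalg.norm(L-Rr),(L+Rr)/2,'using z',zt)
SD=lambda u:(255+u[0]*.3,150+u[1]*.3); SC=lambda u:(225+(u[0]-600)*.3,210+u[1]*.3)
for n,u,v,w in (('R',(462,163),(668,66),(131,45)),('L',(336,163),(702,78),(131,63))):
    X,e=tri([ray(p,W(u),True),ray(a,SC(v)),ray(b,SD(w))]);print(n,X.round(1),np.round(e,1))
for r in (125,130,135):print('mouth',plane(p,W((396,r)),130,True))
# leg/band columns at mid plate, row 228 of crop
im=cv2.imread('pics/w5.png');r=round(80+228*.6);print([(c,tuple(im[r,c,::-1].tolist())) for c in list(range(255,302,2))])
K=p['intrinsics']
for n,uv,z in ():pass
for zz,n in ((T[2]+19-9,'plate'),(T[2]+19,'leg')):
    for c in (260,276,283,287,293,296,302,338,342,347,354): print(n,c,plane(p,(c,r),zz,True)[1].round(1),end='; ')
print(r,[(c,tuple(im[r,c,::-1].tolist())) for c in list(range(334,384,2))])
```

```text
gap wrist 23.586687096848525 [ 609.93715616 -174.2626398   169.30058738] using z 169.3005873820746
R [ 605.5 -188.8  160.3] [3.3 1.2 2.8]
L [ 605.4 -161.9  160.4] [3.  3.8 5.9]
mouth [ 612.7286525  -173.77279366  130.        ]
mouth [ 611.46482677 -173.77370691  130.        ]
mouth [ 610.19856776 -173.77461721  130.        ]
[(255, (184, 170, 144)), (257, (180, 167, 141)), (259, (150, 153, 119)), (261, (97, 139, 88)), (263, (85, 131, 80)), (265, (80, 120, 75)), (267, (79, 120, 74)), (269, (78, 120, 74)), (271, (79, 119, 74)), (273, (77, 119, 73)), (275, (79, 115, 74)), (277, (117, 119, 108)), (279, (136, 133, 126)), (281, (138, 135, 127)), (283, (138, 135, 128)), (285, (136, 135, 124)), (287, (121, 119, 112)), (289, (95, 89, 82)), (291, (102, 73, 53)), (293, (107, 65, 38)), (295, (124, 81, 53)), (297, (191, 179, 147)), (299, (214, 209, 181)), (301, (214, 211, 182))]
plate 260 -152.2; plate 276 -158.2; plate 283 -160.9; plate 287 -162.4; plate 293 -164.6; plate 296 -165.7; plate 302 -168.0; plate 338 -181.4; plate 342 -182.9; plate 347 -184.8; plate 354 -187.4; leg 260 -153.6; leg 276 -159.3; leg 283 -161.7; leg 287 -163.1; leg 293 -165.2; leg 296 -166.3; leg 302 -168.4; leg 338 -180.9; leg 342 -182.3; leg 347 -184.0; leg 354 -186.5; 217 [(334, (207, 193, 165)), (336, (206, 193, 165)), (338, (203, 189, 161)), (340, (159, 129, 100)), (342, (126, 73, 41)), (344, (125, 76, 44)), (346, (103, 80, 64)), (348, (91, 89, 81)), (350, (123, 121, 111)), (352, (138, 135, 126)), (354, (138, 135, 126)), (356, (138, 135, 126)), (358, (135, 133, 123)), (360, (117, 147, 108)), (362, (110, 174, 108)), (364, (111, 174, 109)), (366, (111, 174, 109)), (368, (104, 161, 100)), (370, (88, 137, 83)), (372, (89, 137, 83)), (374, (89, 138, 84)), (376, (118, 144, 98)), (378, (178, 168, 138)), (380, (184, 171, 144)), (382, (183, 170, 143))]
```

```bash
python3 -c "
from bench import arm
print(arm.job_done())"
```

```text
the job is handed in; nothing more can be done
None
```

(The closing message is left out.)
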